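Register a slide carrier in the corner pocket

TASK

Using only the outside of the fingertips, push the slide carrier (the aluminium frame with the window, lying on the black plate) squarely up against the plate's long steel rail while it is still on the open part of the plate, well short of the pocket. Then, keeping it pinned against the rail, drag it along until it is fully home in the corner pocket, flush with both the rail and the end stop, and leave it there. Do not lift or tip the carrier, and leave everything else standing where it is.

Things in the scene. Friction and masses are not known exactly. Their poses are not given: they have to be found in the camera images.
- carrier: The slide carrier: a loose flat aluminium frame lying on the black plate, 60 (its x) x 76 (its y) x 12 mm tall, 85 to 170 g, with a window right through its middle, 38 (x) x 50 (y) mm, which shut fingertips fit into. Origin: centre of its underside, z up. It starts on the open part of the plate, off the rail, turned up to 0.4 rad from square; 1 to 2 N slides it.
- jig: The registration plate, fixed: black, 170 (its x) x 330 (its y) x 12 mm thick, turned up to 0.35 rad on the table. Origin: centre of its underside; its top is 12 mm up, level. x points to the rail (away from the robot), y along the rail to the pocket end. Its steel fences (rail, end stop, lip) stand 10 mm above its top.
- rail (a point): Middle of the rail's inner face at the plate's top: x = +65, y = 0 mm of the plate. The rail is straight, 15 mm thick, and runs along y from -160 to +160 mm.
- lip (a point): Pocket-side corner of the lip's end, at the plate's top: x = +1, y = +100 mm of the plate. The lip, 12 mm wide, faces the rail from there to y = +160; a slanting lead-in before it starts at about x = -16, y = +75. Between lip and rail the pocket is 64 mm wide, open towards -y only.
- pocket (a point): Where the carrier's origin is when fully home in the corner pocket, against both rail and end stop: on the plate's top at x = +35, y = +107 mm of the plate, axes as the plate's. The end stop's face is at y = +145 mm.
- objective: Bystander: a microscope objective standing on end on the front part of the plate beside the lip, steel, 34 diameter, 47 tall (sizes in mm). Origin: centre of its underside.
- weight: Bystander: a small brass balance weight with a knob, 24 diameter, 27 tall, standing on the front part of the plate (sizes in mm). Origin: centre of its underside.
- oil_bottle: Bystander: a small amber bottle with a black cap, 36 diameter, 70 tall, on the table beyond the rail (sizes in mm). Origin: centre of its underside.
- slide_box: Bystander: a closed grey slide box, 85 x 100 x 32 tall, on the table beyond the rail (sizes in mm). Origin: centre of its underside.
- dish: Bystander: a shallow white dish, 90 diameter, 16 tall, on the table beyond the pocket end of the plate (sizes in mm). Origin: centre of its underside.
- beaker: Bystander: a white plastic beaker, 64 diameter, 75 tall, on the table at the open end of the plate (sizes in mm). Origin: centre of its underside.
- spacer: Bystander: a solid aluminium bar without a window, 30 x 76 x 10 tall, on the table at the open end of the plate; not the carrier (sizes in mm). Origin: centre of its underside.
Mind the look-alikes: they are no part of the job. Leave any green or purple look-alike of the carrier alone.

How it is judged:
By the outcome, as a careful person would: the job done as asked, in the order asked, and still so for the second after the job is handed in, with the robot touching nothing.
It also fails if it takes over 45 s, if anything falls off the work surface, if the arm or the gripper's body presses on something with over 40 N, if the wrist force passes 120 N, or if a joint passes its speed limit or range.

ROBOT

A 6-joint arm with a two-finger parallel gripper is mounted at the origin on the work surface. World frame = base frame: x ahead of the robot, y to its left, z up, the work surface at z = 0. Lengths are in m, angles in rad, forces in N, time in s.
With the tool pointing down it reaches from about 0.35 to 0.85 m from the base axis. Payload 8.1 kg.
Tool frame: the origin (TCP) lies midway between the tips of the shut fingers; the grasp point (between the pads) lies 19 mm behind it; y points along the fingers, x is the direction in which the jaws open and shut, and the axes are right-handed (so a half turn about y gives the same grasp; the last joint's range is limited). The gripper opens to 93 mm and grips with 3 to 60 N. Pads are 15 mm wide; open, the fingers measure 128 mm over their backs; the gripper's body (75 mm by 188 mm) begins 65 mm behind the grasp point.
Start: joints at [-1.293, 0.13, 1.488, -0, 1.523, -0.085], TCP at [0.213, -0.561, 0.219] pointing down, gripper open.
Joint ranges: [-2.96, 2.96], [-0.89, 2.26], [0.02, 2.5], [-1.34, 4.48], [0, 2.73], [-2.66, 2.66]. Speed limits (rad/s): [2.39, 2.39, 2.79, 3.14, 3.14, 3.14].

INTERFACE

Orientations are given as [roll, pitch, yaw] about the fixed x, y, z axes, in that order (R = Rz(yaw) Ry(pitch) Rx(roll)).
In Python, from cell import manip, viewer gives the robot as it stands.
- The arm moves only by the tool carry_out, never from a script. Its argument "plan" is a list of rows, each a list of 4 numbers: the shift along the tool's x, y, z in mm, then the turn about the tool's y in degrees. In form: [[x, y, z, roll], ...]. A call has 1 to 5 rows; each row is the pose to reach, as a shift and turn from the pose commanded when the call began, along the tool's axes at that moment; what a row does not reach only later rows make up. A row lasts 1/8 s, in which the tool goes at most 62.5 mm and 10.7 degrees, less where a joint would pass 70% of its speed; a pose out of reach is approached as far as the arm can. A call with a gripper value outside its range is refused whole. "hand" is the finger opening in mm, from 0 to 93, set as the call begins (left out, the last holds). The fingers move at their own pace and stop on an object; "grip_force" is the grip in N (left out, the last holds). Time passes only in rows, so rows that repeat a pose let the fingers close. It gives the time, the measured TCP pose, the force and the opening at its end, in the units of the state.
- manip.get_state(): the state, without advancing time (a new reading comes with each control period).
- viewer.read_camera(name): name is "side" or "top"; returns (picture, depth): 384x512x3 uint8, red, green, blue; 384x512 float32, m along the optical axis (not along the pixel's ray), 0 where there is no reading.
- viewer.camera_model(name): a dict with "fx", "fy", "cx", "cy" (pixels), "dist_coeffs" ([k1, k2, p1, p2, k3] as OpenCV has them; the pictures are not rectified), "rvec" (rotation vector, rad) and "tvec" (3), from world to camera coordinates, as OpenCV has them. Camera axes: x right, y down, z forward; pixel columns grow to the right and rows downward; lengths in m; the calibration is good to about 2 mm. A picture is of the moment at which its call begins. camera_model takes no time and is no camera call.
- manip.hand_in(): hands the job in, once; it reports no verdict.
The state is a dict: "clock": time; "qpos": joint angles; "qvel": joint speeds; "effort": joint torques, N m; "tool_pos": TCP position; "tool_rot": TCP orientation; "force": force on the tool from outside, world axes, zero at the start; "torque": the same for the moment, N m; "finger_gap": finger opening in m.
Only numpy, scipy, OpenCV 4.12 (cv2) and the standard library are available. Lean on these libraries where they do the work, as an engineer would, in place of code of your own. Each camera call takes 0.05 s, during which the arm holds its last target.

## Working session

There is one attempt and no reset: what is moved stays moved. The work goes in short steps, Python scripts to look and compute and a tool call to move; the robot and the scene stay as the last step left them, time stands still between calls to the robot, and variables do not carry over. Pictures are saved under pics/ and viewed, and the job is handed in when it is done.

Besides the shell and the picture viewer there is one more tool, called as name(argument=value, ...), one argument or row to a line, values as JSON. carry_out: Moves the arm, as the interface text tells. Its arguments: {"type":"object","properties":{"plan":{"type":"array","items":{"type":"array","items":{"type":"number"}}},"hand":{"type":"number"},"grip_force":{"type":"number"}},"required":["plan"]}

```bash
mkdir -p pics; ls
cat > h.py <<'E'
import numpy as np, cv2
from cell import manip, viewer
def shot(n,tag):
    p,d=viewer.read_camera(n); cv2.imwrite(f'pics/{tag}.png',p[:,:,::-1]); np.savez(f'pics/{tag}.npz',p=p,d=d); return p,d
def world(n,u,v,z=None,d=None):
    m=viewer.camera_model(n);K=np.array([[m['fx'],0,m['cx']],[0,m['fy'],m['cy']],[0,0,1]])
    uv=np.stack([np.atleast_1d(u),np.atleast_1d(v)],-1).astype(float).reshape(-1,1,2)
    q=cv2.undistortPoints(uv,K,np.array(m['dist_coeffs'])).reshape(-1,2)
    r=np.c_[q,np.ones(len(q))];R=cv2.Rodrigues(np.array(m['rvec']))[0];t=np.array(m['tvec']).ravel()
    if d is not None: return (r*np.atleast_1d(d)[:,None]-t)@R
    c=-R.T@t; w=r@R; s=(z-c[2])/w[:,2]; return c+w*s[:,None]
def proj(n,P):
    m=viewer.camera_model(n);K=np.array([[m['fx'],0,m['cx']],[0,m['fy'],m['cy']],[0,0,1]])
    return cv2.projectPoints(np.array(P,float).reshape(-1,1,3),np.array(m['rvec']),np.array(m['tvec']),K,np.array(m['dist_coeffs']))[0].reshape(-1,2)
E
python3 - <<'E'
from h import *
shot('top','t0');shot('side','s0')
print(manip.get_state())
for n in('top','side'):print(viewer.camera_model(n))
E
```

```text
pics
{'clock': 0.1, 'qpos': array([-1.29338204e+00,  1.31092614e-01,  1.48913141e+00,  7.35086436e-06,
        1.52300034e+00, -8.54148680e-02]), 'qvel': array([-0.00099371, -0.00184409, -0.00220935, -0.00113229,  0.00089638,
       -0.00111433]), 'effort': array([ 1.89248989e-03, -5.61341608e+01, -4.93094766e+01,  7.71121262e-02,
        2.91631103e-02, -1.00229001e-04]), 'tool_pos': array([ 0.21283094, -0.56045248,  0.21770958]), 'tool_rot': array([-1.57064981,  0.00162513, -1.20796741]), 'force': array([ 0.24321832,  0.35237632, -0.8477309 ]), 'torque': array([ 0.04473086,  0.00794861, -0.03044135]), 'finger_gap': 0.09273795334996472}
{'fx': 418.90350330823236, 'fy': 418.90350330823236, 'cx': 256.08184151901645, 'cy': 197.53873892515324, 'dist_coeffs': array([-0.09043266,  0.        ,  0.        ,  0.        ,  0.        ]), 'rvec': array([ 2.16241313, -2.12400343,  0.15029714]), 'tvec': array([0.0225486 , 0.51869874, 1.27269817])}
{'fx': 482.02720887239536, 'fy': 482.02720887239536, 'cx': 256.0356013631244, 'cy': 189.149681744195, 'dist_coeffs': array([0.0410276, 0.       , 0.       , 0.       , 0.       ]), 'rvec': array([ 0.24325373, -2.63517943,  1.48057409]), 'tvec': array([0.52173604, 0.08614572, 1.0927469 ])}
```

View pics/t0.png

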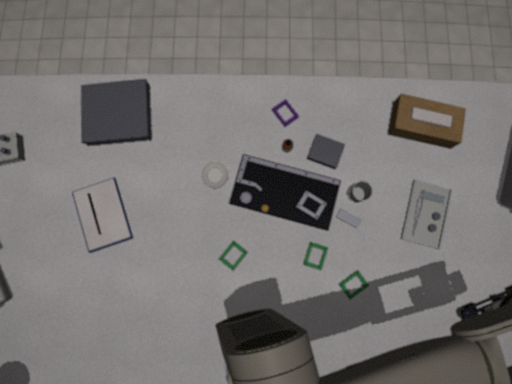

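View pics/s0.png

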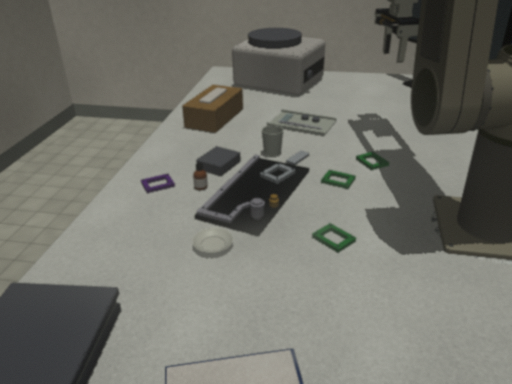

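Candidates in the top picture:
- Grey windowed frame on the plate (312,205)
- Green frames (233,255), (316,256), (354,284)
- Purple frame (285,112)
- Solid spacer (348,217)

I choose (312,205): aluminium, with a window, on the black plate. I'll check it in a close crop.

Run:
```python
from h import *
p=np.load('pics/t0.npz')['p'];c=p[145:240,220:380,::-1]
cv2.imwrite('pics/c0.png',cv2.resize(c,None,fx=5,fy=5,interpolation=cv2.INTER_CUBIC))
```

```text
(no output)
```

View pics/c0.png

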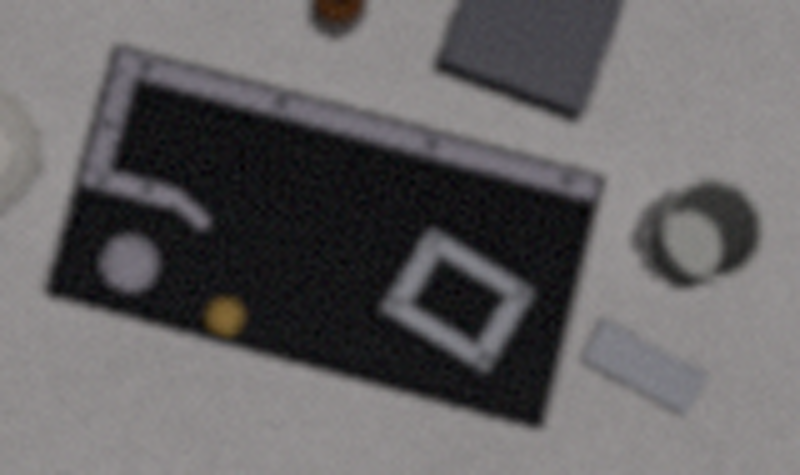

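The crop shows the aluminium frame with its window at about crop (460,300), i.e. (312,205). The plate, rail (top), lip with lead-in (150,190), objective (130,263) and brass weight (225,318) are all clear. Next I fit the poses by rendering.

```bash
cat > fit.py <<'E'
from h import *
from scipy.optimize import minimize
def T(pose,pts,z):
    x,y,a=pose; c,s=np.cos(a),np.sin(a); pts=np.array(pts,float)/1000
    return np.c_[x+c*pts[:,0]-s*pts[:,1], y+s*pts[:,0]+c*pts[:,1], np.full(len(pts),z/1000)]
def rect(x0,x1,y0,y1): return [[x0,y0],[x1,y0],[x1,y1],[x0,y1]]
S=4
def fill(img,n,pose,pts,z,val,win):
    q=(proj(n,T(pose,pts,z))-[win[0],win[1]]+0.5)*S-0.5
    cv2.fillPoly(img,[np.round(q*16).astype(np.int32)],val,shift=4)
def prism(img,n,pose,pts,z0,z1,val,side,win):
    a=(proj(n,T(pose,pts,z0))-[win[0],win[1]]+.5)*S-.5; b=(proj(n,T(pose,pts,z1))-[win[0],win[1]]+.5)*S-.5
    h=cv2.convexHull(np.r_[a,b].astype(np.float32)).reshape(-1,2)
    cv2.fillPoly(img,[np.round(h*16).astype(np.int32)],side,shift=4)
    cv2.fillPoly(img,[np.round(b*16).astype(np.int32)],val,shift=4)
FE=[rect(65,80,-160,160),rect(1-12,80,145,160),rect(-11,1,100,160),[[1,100],[-11,100],[-26,80],[-16,75]]]
def render(n,jig,car,win,lv):
    img=np.full(((win[3]-win[1])*S,(win[2]-win[0])*S),lv[0],np.float32)
    prism(img,n,jig,rect(-85,85,-165,165),0,12,lv[1],lv[1],win)
    for f in FE: prism(img,n,jig,f,12,22,lv[2],lv[3],win)
    if car is not None:
        # frame pieces
        for f in [rect(-30,-19,-38,38),rect(19,30,-38,38),rect(-30,30,-38,-25),rect(-30,30,25,38)]:
            prism(img,n,car,f,12,24,lv[4],lv[3],win)
        for f in [rect(-30,-19,-38,38),rect(19,30,-38,38),rect(-30,30,-38,-25),rect(-30,30,25,38)]: fill(img,n,car,f,24,lv[4],win)
    img=cv2.GaussianBlur(img,(0,0),S*0.7)
    return cv2.resize(img,None,fx=1/S,fy=1/S,interpolation=cv2.INTER_AREA)
def winof(n,jig):
    q=proj(n,T(jig,rect(-92,92,-172,172),12)); a=np.floor(q.min(0)).astype(int);b=np.ceil(q.max(0)).astype(int); return (a[0],a[1],b[0],b[1])
def cost(n,g,jig,car,win,lv,mask):
    r=render(n,jig,car,win,lv); d=np.abs(r-g); d=np.minimum(d,60); return d[mask].mean()
def fit(n,p,jig,car,fixjig=False,mask_extra=None):
    win=winof(n,jig); g=p.mean(2)[win[1]:win[3],win[0]:win[2]].astype(np.float32)
    mask=np.ones(g.shape,bool)
    # restrict to jig outline grown; drop front bystander strip
    m=np.zeros(g.shape,np.uint8); q=proj(n,T(jig,rect(-89,87,-169,169),12))-[win[0],win[1]]
    cv2.fillPoly(m,[np.round(q).astype(np.int32)],1)
    q=proj(n,T(jig,rect(-82,-30,20,160),12))-[win[0],win[1]]; cv2.fillPoly(m,[np.round(q).astype(np.int32)],0)
    mask=m>0
    if mask_extra is not None: mask&=mask_extra[win[1]:win[3],win[0]:win[2]]
    sc=np.array([.003,.003,.03])
    lv0=np.array([np.percentile(g,85),np.percentile(g,5),np.percentile(g,85),np.percentile(g,70),np.percentile(g,85)])
    def un(v):
        k=0 if fixjig else 3
        j=jig if fixjig else jig+v[:3]*sc
        c=car+v[k:k+3]*sc
        return j,c,lv0+v[k+3:k+8]*15
    f=lambda v: cost(n,g,un(v)[0],un(v)[1],win,un(v)[2],mask)
    v=np.zeros((0 if fixjig else 3)+3+5)
    for _ in range(4):
        r=minimize(f,v,method='Powell',options=dict(maxiter=6,xtol=1e-3,ftol=1e-5)); v=r.x
    j,c,l=un(v); return j,c,l,r.fun,win,g,render(n,j,c,win,l)
def rel(j,c):
    d=(c[:2]-j[:2])*1000; ca,sa=np.cos(j[2]),np.sin(j[2]); a=c[2]-j[2]
    return np.array([ca*d[0]+sa*d[1],-sa*d[0]+ca*d[1],np.degrees(a)])
E
cat > a.py <<'E'
from fit import *
o=lambda u,v:(220+(u+.5)/5-.5,145+(v+.5)/5-.5)
P=lambda l,z: world('top',*np.array([o(*q) for q in l]).T,z=z)
pc=P([(118,45),(605,178)],.022); pf=P([(543,425),(50,292)],.012)
cc=P([(435,230),(535,292),(487,372),(383,305)],.024)
print(pc,pf,cc.round(4))
yd=(pc[0]-pc[1]+pf[1]-pf[0])[:2]; a=np.arctan2(-yd[0],yd[1])
j=np.r_[(pc.mean(0)+pf.mean(0))[:2]/2,a]
e=[cc[(i+1)%4]-cc[i] for i in range(4)]; print([np.linalg.norm(x) for x in e])
y=(cc[0]-cc[1]+cc[3]-cc[2])[:2]; c=np.r_[cc.mean(0)[:2],np.arctan2(-y[0],y[1])]
print(j,c,rel(j,c))
outs=[]
for n,t in(('top','t0'),('side','s0')):
    p=np.load(f'pics/{t}.npz')['p']
    J,C,l,f,w,g,r=fit(n,p,j.copy(),c.copy()); print(n,J.round(4),C.round(4),l.round(),f,rel(J,C).round(2))
    cv2.imwrite(f'pics/f_{n}.png',cv2.resize(np.hstack([g,r]),None,fx=3,fy=3)); np.savez(f'fit_{n}.npz',J=J,C=C)
E
time python3 a.py
```

```text
[[ 0.66279234  0.0760339   0.022     ]
 [ 0.58128914 -0.23709924  0.022     ]] [[ 0.42352989 -0.19795487  0.012     ]
 [ 0.50292829  0.11608248  0.012     ]] [[ 0.5453 -0.1279  0.024 ]
 [ 0.5067 -0.1913  0.024 ]
 [ 0.4554 -0.1608  0.024 ]
 [ 0.4968 -0.0951  0.024 ]]
[np.float64(0.07424186829583068), np.float64(0.05969048635988309), np.float64(0.07760981511626935), np.float64(0.0585945717349575)]
[ 0.54263492 -0.06073443 -0.25113533] [ 0.50106336 -0.14376315 -0.55424292] [-19.63453702 -90.75486999 -17.36678578]Traceback (most recent call last):
  File "a.py", line 15, in <module>
    J,C,l,f,w,g,r=fit(n,p,j.copy(),c.copy()); print(n,J.round(4),C.round(4),l.round(),f,rel(J,C).round(2))
                  ~~~^^^^^^^^^^^^^^^^^^^^^^^
  File "fit.py", line 51, in fit
    r=minimize(f,v,method='Powell',options=dict(maxiter=6,xtol=1e-3,ftol=1e-5)); v=r.x
    res = _minimize_powell(fun, x0, args, callback, bounds, **options)
    fval, x, direc1 = _linesearch_powell(func, x, direc1,
                      ~~~~~~~~~~~~~~~~~~^^^^^^^^^^^^^^^^^
                                         tol=xtol * 100
[... 943 characters left out ...]
^^^^^^^^^^^^^^^^^^^^^
  File "fit.py", line 31, in cost
    r=render(n,jig,car,win,lv); d=np.abs(r-g); d=np.minimum(d,60); return d[mask].mean()
  File "fit.py", line 19, in render
    prism(img,n,jig,rect(-85,85,-165,165),0,12,lv[1],lv[1],win)
    ~~~~~^^^^^^^^^^^^^^^^^^^^^^^^^^^^^^^^^^^^^^^^^^^^^^^^^^^^^^
  File "fit.py", line 12, in prism
    a=(proj(n,T(pose,pts,z0))-[win[0],win[1]]+.5)*S-.5; b=(proj(n,T(pose,pts,z1))-[win[0],win[1]]+.5)*S-.5
       ~~~~^^^^^^^^^^^^^^^^^^
  File "h.py", line 13, in proj
    m=viewer.camera_model(n);K=np.array([[m['fx'],0,m['cx']],[0,m['fy'],m['cy']],[0,0,1]])
ValueError: time passes only in moves, steps and waits

real	0m6.776s
user	0m4.666s
sys	0m0.305s
```

```bash
sed -i "s/m=viewer.camera_model(n);K/m=CM(n);K/" h.py; sed -i "2a import functools\n@functools.lru_cache\ndef CM(n): return viewer.camera_model(n)" h.py
sed -i "s/method='Powell',/method='Powell',bounds=[(-4,4)]*len(v),/" fit.py
time python3 a.py|tail -3
```

```text
[ 0.54263492 -0.06073443 -0.25113533] [ 0.50106336 -0.14376315 -0.55424292] [-19.63453702 -90.75486999 -17.36678578]
top [ 0.5451 -0.0592 -0.2523] [ 0.5019 -0.1433 -0.5276] [146.  20. 111. 112. 123.] 5.5575495 [-20.9  -92.25 -15.77]
side [ 0.5459 -0.0572 -0.2494] [ 0.5011 -0.1433 -0.5547] [146.  31. 113.  81. 100.] 7.6628475 [-22.16 -94.46 -17.49][ WARN:0@8.864] global loadsave.cpp:1063 imwrite_ Unsupported depth image for selected encoder is fallbacked to CV_8U.

real	0m16.270s
user	0m16.663s
sys	0m0.140s
```

Both cameras agree to about 2 mm. Plan: insert the shut fingertips in the window, with their flat 35 mm side parallel to the rail. Push to the rail along tool z, then drag along −tool x.

```bash
cat > go.py <<'E'
from h import *
from scipy.spatial.transform import Rotation as Ro
import sys
J=np.array([.5455,-.058,-.251])
def jw(x,y): c,s=np.cos(J[2]),np.sin(J[2]); return np.array([J[0]+(c*x-s*y)/1e3,J[1]+(s*x+c*y)/1e3])
def wj(P): d=(np.asarray(P)[:2]-J[:2])*1e3;c,s=np.cos(J[2]),np.sin(J[2]);return np.array([c*d[0]+s*d[1],-s*d[0]+c*d[1]])
def delta(cur_p,cur_rpy,tp,tyaw):
    R=Ro.from_euler('xyz',cur_rpy).as_matrix()
    return (R.T@(np.array(tp)-cur_p)*1e3).round(1), round(-np.degrees(tyaw-cur_rpy[2]),1)
def st():
    s=manip.get_state();R=Ro.from_euler('xyz',s['tool_rot']).as_matrix()
    print('t',round(s['clock'],2),'tcp',s['tool_pos'].round(4),'rot',s['tool_rot'].round(4),'jig xy',wj(s['tool_pos']).round(1),'gap',round(s['finger_gap'],4),'F tool',(R.T@s['force']).round(2));return s
E
python3 - <<'E'
from go import *
s=st(); print(delta(s['tool_pos'],s['tool_rot'],[.5015,-.1433,.10],J[2]-np.pi/2), jw(35,107),jw(35,-93))
E
```

```text
t 0.1 tcp [ 0.2128 -0.5605  0.2177] rot [-1.5706  0.0016 -1.208 ] jig xy [-197.4 -569.3] gap 0.0927 F tool [-0.24  0.85  0.35]
(array([-287.3,  118.2,  417.9]), np.float64(35.2)) [0.60597914 0.03695406] [ 0.55630459 -0.15677885]
```

carry_out(
  plan=[
    [-34,0,49,7],
    [-68,0,98,14],
    [-102,20,147,21],
    [-136,40,196,28],
    [-170,60,245,35],
  ],
  hand=0,
  grip_force=20,
)

```text
clock: 0.72
tool_pos: [0.3816, -0.3142, 0.1582]
tool_rot: [-1.571, 0.0, -1.823]
force: [1.4, -0.4, -0.3]
finger_gap: 0.0479
```

Run:
```python
from go import *
s=st(); print(delta(s['tool_pos'],s['tool_rot'],[.5015,-.1433,.08],J[2]-np.pi/2))
```

```text
t 0.72 tcp [ 0.3816 -0.3142  0.1582] rot [-1.5708e+00  1.0000e-04 -1.8232e+00] jig xy [ -95.1 -288.9] gap 0.0479 F tool [0.   0.33 1.48]
(array([-195.4,   78.2,   73.4]), np.float64(-0.1))
```

carry_out(
  plan=[
    [-40,0,15,0],
    [-90,20,35,0],
    [-140,40,55,0],
    [-195,60,73,0],
    [-195,78,73,0],
  ],
)

```text
clock: 1.35
tool_pos: [0.5007, -0.1414, 0.0799]
tool_rot: [-1.571, 0.001, -1.814]
force: [0.2, -0.6, -0.5]
finger_gap: 0.001
```

Run:
```python
from go import *
s=st(); print(delta(s['tool_pos'],s['tool_rot'],[.5015,-.1433,.04],J[2]-np.pi/2))
shot('side','s1')
p=np.load('pics/s1.npz')['p'][100:260,170:380,::-1];cv2.imwrite('pics/s1c.png',cv2.resize(p,None,fx=3.5,fy=3.5,interpolation=2))
shot('top','t1')
p=np.load('pics/t1.npz')['p'][145:240,220:380,::-1];cv2.imwrite('pics/t1c.png',cv2.resize(p,None,fx=5,fy=5,interpolation=2))
```

```text
t 1.35 tcp [ 0.5007 -0.1414  0.0799] rot [-1.5715e+00  1.0000e-03 -1.8138e+00] jig xy [-22.7 -91.9] gap 0.001 F tool [0.52 0.46 0.38]
(array([ 1.7, 39.9,  1.3]), np.float64(0.5))
```

View pics/s1c.png

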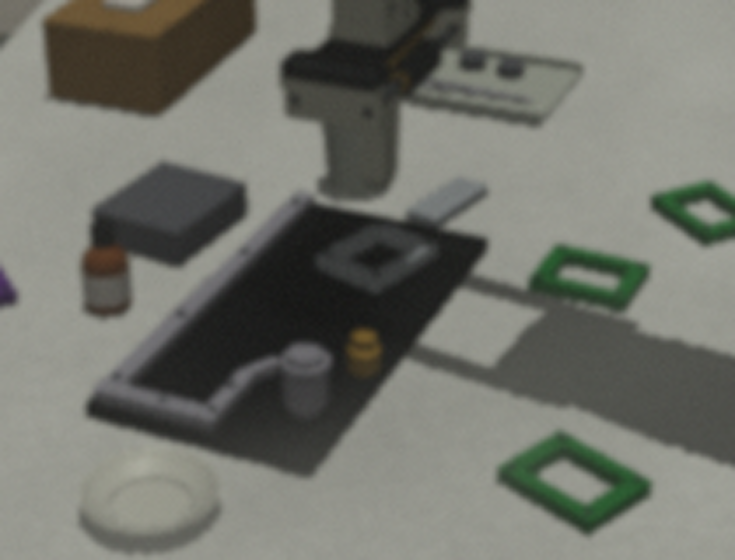

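View pics/t1c.png

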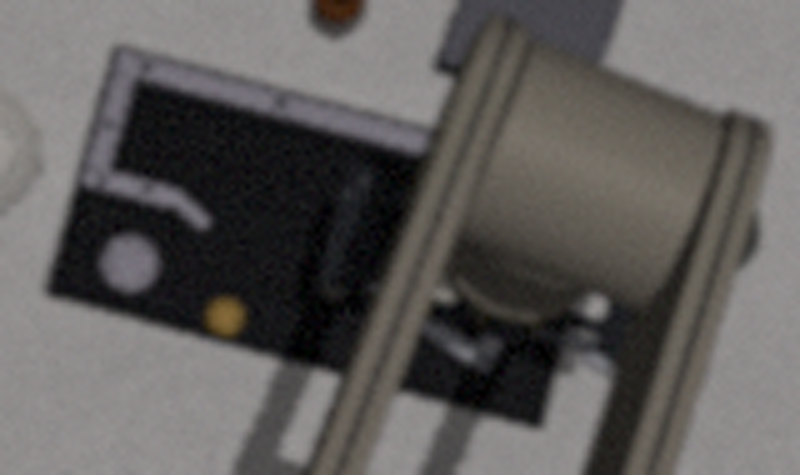

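The side view shows the shut fingertips at crop (355,190), over the carrier window at (375,258). The top view is blocked by the arm. Descending with force checks.

carry_out(
  plan=[
    [0,20,1,0.5],
    [0,42,1,0.5],
    [0,50,1,0.5],
    [0,50,1,0.5],
  ],
)

```text
clock: 1.95
tool_pos: [0.5, -0.146, 0.0311]
tool_rot: [-1.572, -0.0, -1.829]
force: [-0.4, 0.3, -0.6]
finger_gap: 0.0005
```

Run:
```python
from go import *
s=st(); print(delta(s['tool_pos'],s['tool_rot'],[.5015,-.1433,.018],J[2]-np.pi/2))
shot('side','s2')
p=np.load('pics/s2.npz')['p'][130:230,220:320,::-1];cv2.imwrite('pics/s2c.png',cv2.resize(p,None,fx=6,fy=6,interpolation=2))
```

```text
t 1.95 tcp [ 0.5    -0.146   0.0311] rot [-1.5716 -0.     -1.829 ] jig xy [-22.2 -96.5] gap 0.0005 F tool [-0.22  0.63 -0.51]
(array([-3. , 13.1,  0.7]), np.float64(-0.4))
```

View pics/s2c.png

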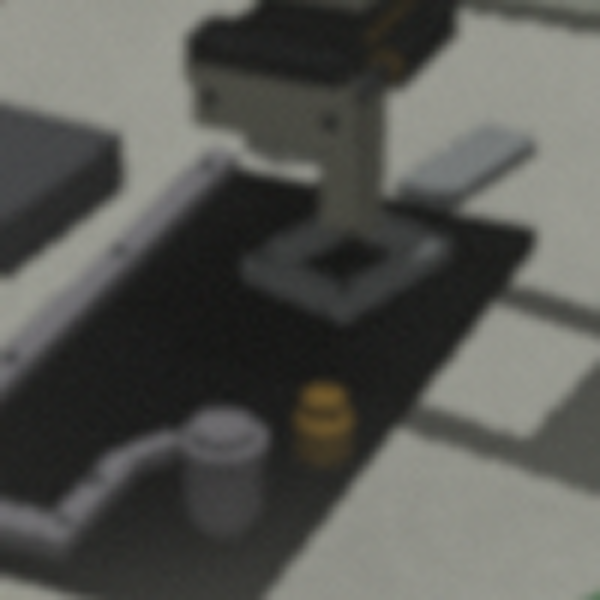

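Fingertips hover just over the window, at crop (350,235), slightly toward −y. I'll shift 3 mm toward +y and go in.

carry_out(
  plan=[
    [-3,0,0.5,0],
    [-3,5,0.5,0],
    [-3,10,0.5,0],
    [-3,13,0.5,0],
    [-3,13,0.5,0],
  ],
)

```text
clock: 2.62
tool_pos: [0.5015, -0.1422, 0.0175]
tool_rot: [-1.572, 0.0, -1.828]
force: [-0.2, 0.2, -0.1]
finger_gap: 0.0006
```

Run:
```python
from go import *
s=st()
shot('side','s3')
p=np.load('pics/s3.npz')['p'][130:230,220:320,::-1];cv2.imwrite('pics/s3c.png',cv2.resize(p,None,fx=6,fy=6,interpolation=2))
```

```text
t 2.62 tcp [ 0.5015 -0.1422  0.0175] rot [-1.5718e+00  1.0000e-04 -1.8276e+00] jig xy [-21.7 -92.5] gap 0.0006 F tool [-0.14  0.05 -0.21]
```

View pics/s3c.png

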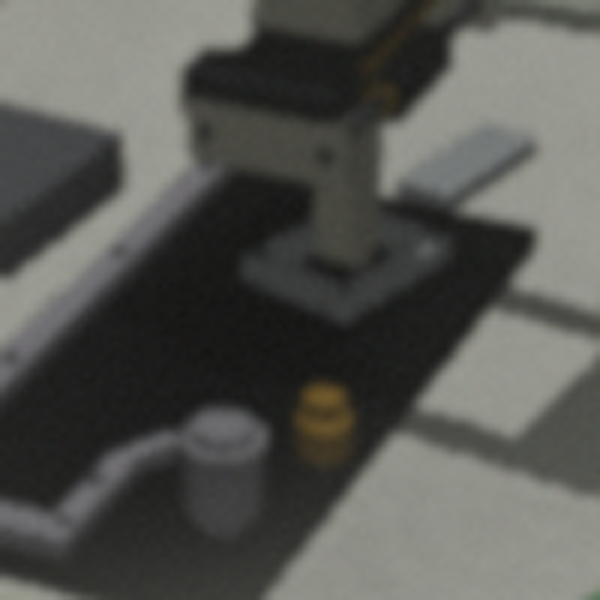

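Inserted and untouched (force ~0). Now I push toward the rail.

carry_out(
  plan=[
    [0,0,8,0],
    [0,0,17,0],
    [0,0,27,0],
    [0,0,37,0],
    [0,0,47,0],
  ],
)

```text
clock: 3.3
tool_pos: [0.548, -0.1545, 0.018]
tool_rot: [-1.571, 0.0, -1.828]
force: [-1.4, 1.1, 0.3]
finger_gap: 0.0005
```

Run:
```python
from go import *
s=st()
shot('side','s4')
p=np.load('pics/s4.npz')['p'][130:230,220:320,::-1];cv2.imwrite('pics/s4c.png',cv2.resize(p,None,fx=6,fy=6,interpolation=2))
```

```text
t 3.3 tcp [ 0.548  -0.1545  0.018 ] rot [-1.571   0.     -1.8275] jig xy [ 26.4 -92.8] gap 0.0005 F tool [-0.7  -0.31 -1.59]
```

View pics/s4c.png

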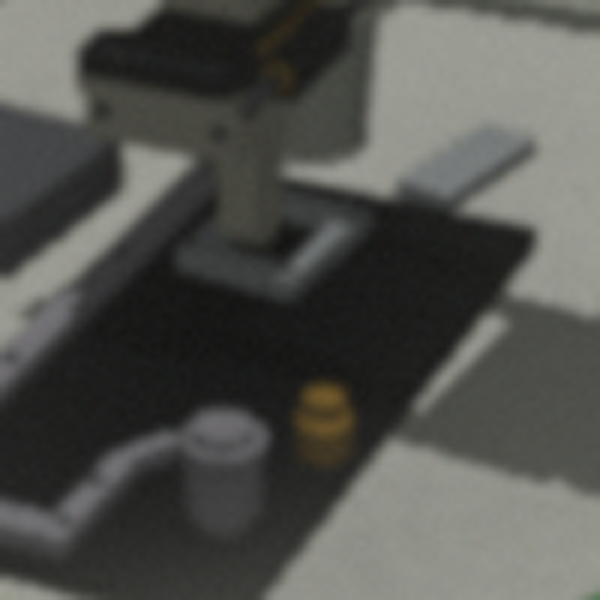

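The carrier has moved and squared up, with its edge parallel to the rail and about 20 mm short of it. Force is 1.6 N. I continue more slowly.

carry_out(
  plan=[
    [0,0,4,0],
    [0,0,8,0],
    [0,0,12,0],
    [0,0,15,0],
    [0,0,17,0],
  ],
)

```text
clock: 3.98
tool_pos: [0.564, -0.1587, 0.018]
tool_rot: [-1.571, -0.0, -1.828]
force: [-0.5, 0.5, 0.4]
finger_gap: 0.0002
```

carry_out(
  plan=[
    [0,0,0.7,0],
    [0,0,1.4,0],
    [0,0,2,0],
  ],
)

```text
clock: 4.35
tool_pos: [0.5655, -0.1591, 0.018]
tool_rot: [-1.571, -0.0, -1.828]
force: [-4.2, 1.3, 2.3]
finger_gap: 0.0007
```

carry_out(
  plan=[
    [0,0,0.5,0],
    [0,0,1,0],
    [0,0,1,0],
  ],
)

```text
clock: 4.72
tool_pos: [0.5655, -0.1591, 0.0179]
tool_rot: [-1.573, -0.0, -1.828]
force: [-7.4, 2.1, 6.1]
finger_gap: 0.0004
```

Run:
```python
from go import *
s=st()
shot('side','s5')
p=np.load('pics/s5.npz')['p'][130:210,200:300,::-1];cv2.imwrite('pics/s5c.png',cv2.resize(p,None,fx=7,fy=7,interpolation=2))
```

```text
t 4.72 tcp [ 0.5655 -0.1591  0.0179] rot [-1.5735 -0.     -1.8276] jig xy [ 44.5 -93. ] gap 0.0004 F tool [-0.17 -6.05 -7.71]
```

View pics/s5c.png

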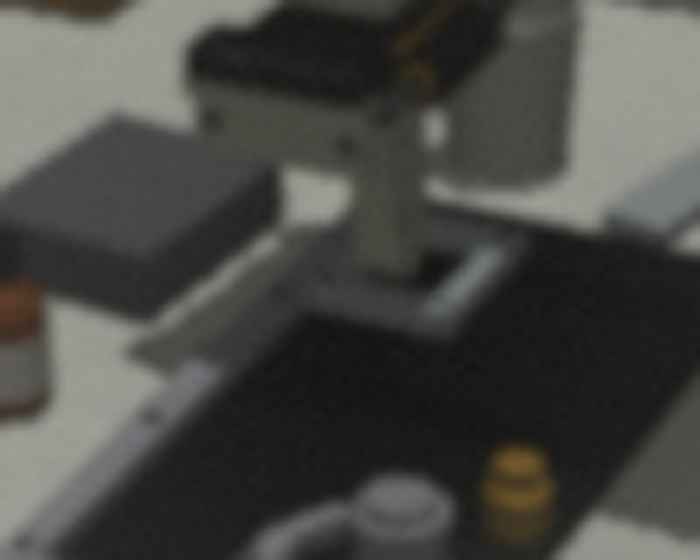

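The carrier is against the rail: its edge meets the rail line at crop (310,290), the TCP has stopped and the pin force is about 8 N, still at y≈−93. Now the pinned drag toward the pocket, in monitored steps.

carry_out(
  plan=[
    [-5,0,0,0],
    [-12,0,0,0],
    [-20,0,0,0],
    [-29,0,0,0],
    [-38,0,0,0],
  ],
)

```text
clock: 5.4
tool_pos: [0.5747, -0.1231, 0.0174]
tool_rot: [-1.574, -0.002, -1.828]
force: [-7.6, -3.9, 1.0]
finger_gap: 0.0006
```

Run:
```python
from go import *
s=st()
shot('side','s6')
p=np.load('pics/s6.npz')['p'][130:230,190:290,::-1];cv2.imwrite('pics/s6c.png',cv2.resize(p,None,fx=6,fy=6,interpolation=2))
```

```text
t 5.4 tcp [ 0.5747 -0.1231  0.0174] rot [-1.5738e+00 -1.6000e-03 -1.8278e+00] jig xy [ 44.5 -55.8] gap 0.0006 F tool [ 5.67 -0.99 -6.37]
```

View pics/s6c.png

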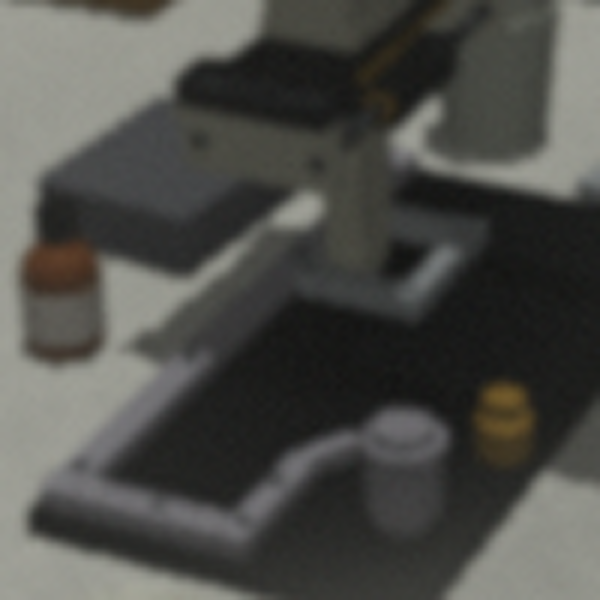

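Pin force holds at 6.4 N, x is constant and the carrier is following along the rail. Continue.

carry_out(
  plan=[
    [-10,0,0,0],
    [-22,0,0,0],
    [-34,0,0,0],
    [-46,0,0,0],
    [-58,0,0,0],
  ],
)

```text
clock: 6.08
tool_pos: [0.5892, -0.0673, 0.0174]
tool_rot: [-1.574, -0.002, -1.828]
force: [-10.2, -6.1, 3.7]
finger_gap: 0.0004
```

Run:
```python
from go import *
s=st()
shot('side','s7')
p=np.load('pics/s7.npz')['p'][130:230,190:290,::-1];cv2.imwrite('pics/s7c.png',cv2.resize(p,None,fx=6,fy=6,interpolation=2))
```

```text
t 6.08 tcp [ 0.5892 -0.0673  0.0174] rot [-1.5745 -0.0023 -1.8279] jig xy [44.6  1.9] gap 0.0004 F tool [ 8.46 -3.64 -8.3 ]
```

View pics/s7c.png

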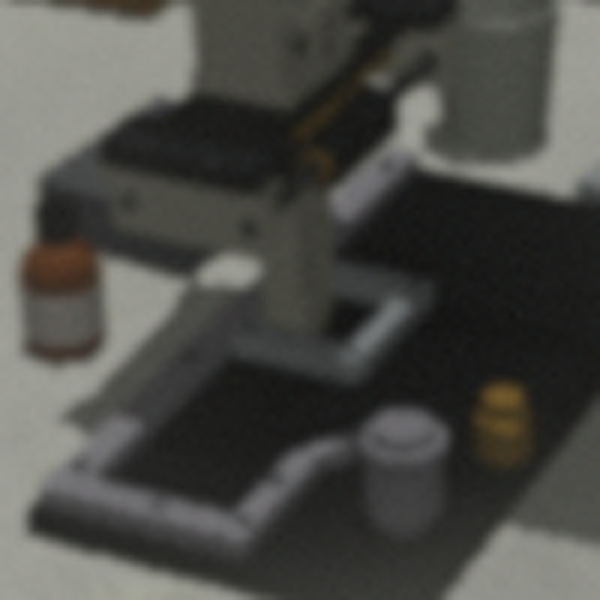

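Still following. Before going on, I check the bottle's and the objective's clearance to the gripper's wide upper part.

Run:
```python
from go import *
for n,l in {'bottle':(287,145,.07),'objective':(245.6,197.4,.047),'slidebox corner':(307.5,158.5,.032),'dish':(215,175,.016)}.items():
    print(n,wj(world('top',l[0],l[1],z=l[2])[0]))
# finger bracket height from depth: points in side view s7
d=np.load('pics/s7.npz')['d']
for u,v in [(208,163),(208,168),(215,165),(222,167),(228,168),(231,169),(233,174),(238,180),(200,155),(225,170)]:
    w=world('side',u,v,d=d[v,u])[0]; print(u,v,wj(w).round(),round(w[2],3))
```

```text
bottle [131.65752484  30.02905165]
objective [-58.25084433 111.37166563]
slidebox corner [117.01923731 -44.22606341]
dish [-10.17113369 227.86074649]
208 163 [164. -47.] 0.029
208 168 [164. -44.] 0.014
215 165 [62. 85.] 0.11
222 167 [42. 88.] 0.11
228 168 [24. 90.] 0.113
231 169 [17. 89.] 0.111
233 174 [101. -70.] -0.004
238 180 [40. 16.] 0.037
200 155 [ 242. -129.] -0.002
225 170 [34. 88.] 0.104
```

All clear: body bottom at z≈0.10, bottle starts at x≈113 and objective ends at x≈−41. Continue, easing the pin slightly.

carry_out(
  plan=[
    [-10,0,-0.2,0],
    [-22,0,-0.3,0],
    [-34,0,-0.5,0],
    [-46,0,-0.6,0],
    [-58,0,-0.6,0],
  ],
)

```text
clock: 6.75
tool_pos: [0.6037, -0.0107, 0.0174]
tool_rot: [-1.574, -0.002, -1.828]
force: [-6.5, -4.8, 2.0]
finger_gap: 0.0003
```

Run:
```python
from go import *
s=st()
shot('side','s8')
p=np.load('pics/s8.npz')['p'][130:230,190:290,::-1];cv2.imwrite('pics/s8c.png',cv2.resize(p,None,fx=6,fy=6,interpolation=2))
```

```text
t 6.75 tcp [ 0.6037 -0.0107  0.0174] rot [-1.5738 -0.0019 -1.8278] jig xy [44.6 60.2] gap 0.0003 F tool [ 6.32 -1.99 -5.05]
```

View pics/s8c.png

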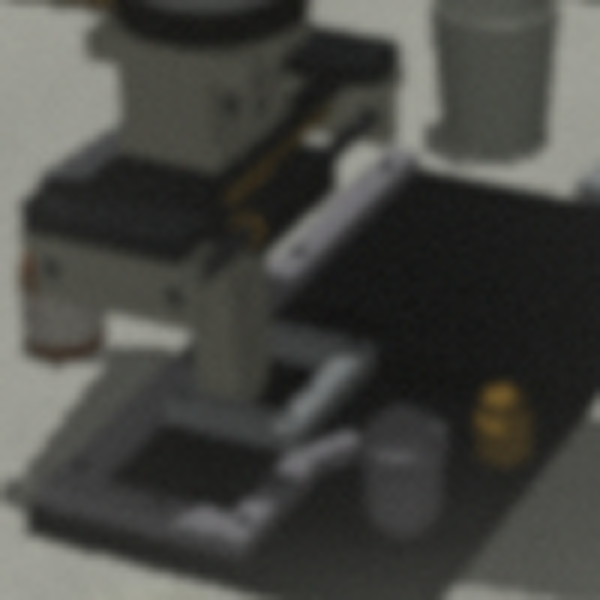

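The carrier has its front edge at the lip mouth and is still pinned at 5 N. About 54 mm remain.

carry_out(
  plan=[
    [-10,0,0,0],
    [-20,0,0,0],
    [-30,0,0,0],
    [-40,0,0,0],
    [-47,0,0,0],
  ],
)

```text
clock: 7.42
tool_pos: [0.6153, 0.0345, 0.0173]
tool_rot: [-1.574, -0.002, -1.828]
force: [-9.6, -6.0, 4.1]
finger_gap: 0.0004
```

carry_out(
  plan=[
    [-2,0,0,0],
    [-3,0,0,0],
    [-4,0,0,0],
    [-5,0,0,0],
  ],
)

```text
clock: 7.92
tool_pos: [0.6165, 0.0389, 0.0174]
tool_rot: [-1.574, -0.003, -1.828]
force: [-9.8, -6.3, 4.5]
finger_gap: 0.0005
```

Run:
```python
from go import *
s=st()
```

```text
t 7.92 tcp [0.6165 0.0389 0.0174] rot [-1.5744 -0.0025 -1.8278] jig xy [ 44.7 111.5] gap 0.0005 F tool [ 8.57 -4.5  -7.86]
```

carry_out(
  plan=[
    [-1,0,0,0],
    [-2,0,0,0],
    [-2,0,0,0],
  ],
)

```text
clock: 8.3
tool_pos: [0.617, 0.041, 0.0173]
tool_rot: [-1.574, -0.002, -1.828]
force: [-9.0, -4.7, 5.2]
finger_gap: 0.0003
```

carry_out(
  plan=[
    [-1,0,0,0],
    [-2,0,0,0],
    [-2,0,0,0],
  ],
)

```text
clock: 8.68
tool_pos: [0.6175, 0.0429, 0.0173]
tool_rot: [-1.575, -0.002, -1.828]
force: [-9.1, -5.7, 4.6]
finger_gap: 0.0005
```

Run:
```python
from go import *
s=st()
shot('side','s9')
p=np.load('pics/s9.npz')['p'][150:250,180:280,::-1];cv2.imwrite('pics/s9c.png',cv2.resize(p,None,fx=6,fy=6,interpolation=2))
```

```text
t 8.68 tcp [0.6175 0.0429 0.0173] rot [-1.5745 -0.0025 -1.8277] jig xy [ 44.7 115.6] gap 0.0005 F tool [ 7.87 -4.6  -7.35]
```

View pics/s9c.png

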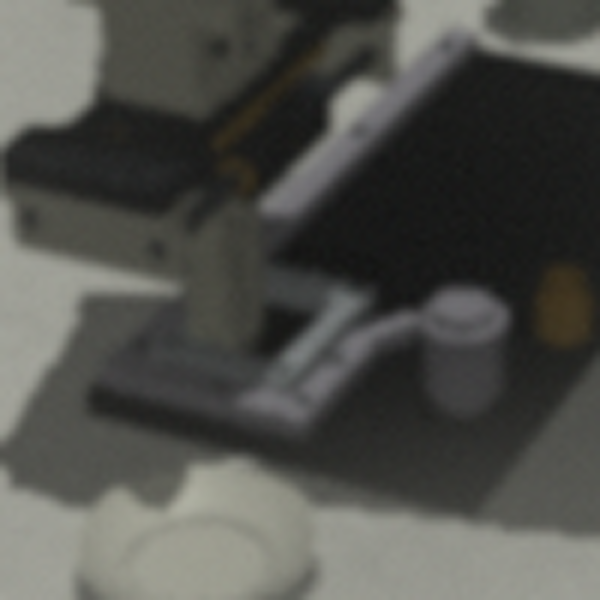

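Nearly home: the carrier front is close to the end stop at crop (200,375), but there is no rise in drag force yet. Continue.

carry_out(
  plan=[
    [-1,0,0,0],
    [-2,0,0,0],
    [-2,0,0,0],
  ],
)

```text
clock: 9.1
tool_pos: [0.618, 0.0448, 0.0173]
tool_rot: [-1.575, -0.002, -1.828]
force: [-9.8, -5.3, 5.2]
finger_gap: 0.0005
```

carry_out(
  plan=[
    [-1,0,0,0],
    [-2,0,0,0],
    [-2,0,0,0],
  ],
)

```text
clock: 9.48
tool_pos: [0.6182, 0.0456, 0.0173]
tool_rot: [-1.575, -0.004, -1.828]
force: [-10.4, -10.2, 5.1]
finger_gap: 0.0004
```

carry_out(
  plan=[
    [-0.7,0,0,0],
    [-1.5,0,0,0],
    [-1.5,0,0,0],
  ],
)

```text
clock: 9.85
tool_pos: [0.6182, 0.0457, 0.0172]
tool_rot: [-1.575, -0.006, -1.828]
force: [-12.9, -14.8, 7.0]
finger_gap: 0.0006
```

Run:
```python
from go import *
s=st()
shot('side','s10')
p=np.load('pics/s10.npz')['p'][150:250,180:280,::-1];cv2.imwrite('pics/s10c.png',cv2.resize(p,None,fx=6,fy=6,interpolation=2))
```

```text
t 9.85 tcp [0.6182 0.0457 0.0172] rot [-1.5752 -0.0062 -1.8283] jig xy [ 44.7 118.5] gap 0.0006 F tool [17.65 -6.85 -8.72]
```

View pics/s10c.png

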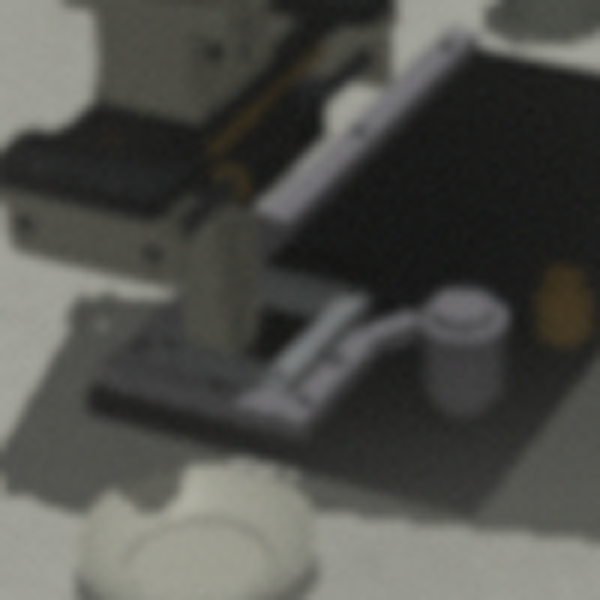

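Home: a further 1.5 mm command raised the drag force to 17.6 N with no motion, pin force 8.7 N. Release both contacts together, then lift straight up.

carry_out(
  plan=[
    [2,0,-1.2,0],
    [5,0,-4,0],
    [10,0,-9,0],
    [10,0,-9,0],
  ],
)

```text
clock: 10.4
tool_pos: [0.6093, 0.0418, 0.0181]
tool_rot: [-1.571, 0.0, -1.828]
force: [-0.7, -0.1, -1.1]
finger_gap: 0.0002
```

Run:
```python
from go import *
s=st()
shot('side','s11')
p=np.load('pics/s11.npz')['p'][150:250,180:280,::-1];cv2.imwrite('pics/s11c.png',cv2.resize(p,None,fx=6,fy=6,interpolation=2))
```

```text
t 10.4 tcp [0.6093 0.0418 0.0181] rot [-1.5708e+00  2.0000e-04 -1.8277e+00] jig xy [ 37.  112.6] gap 0.0002 F tool [ 0.25  1.13 -0.67]
```

View pics/s11c.png

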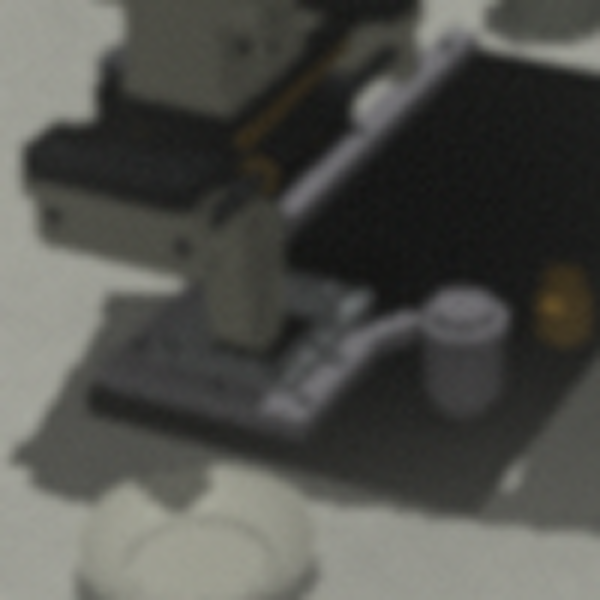

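Both walls are clear (force ~0). Lift straight up.

carry_out(
  plan=[
    [0,-8,0,0],
    [0,-25,0,0],
    [0,-60,0,0],
    [0,-100,0,0],
    [0,-140,0,0],
  ],
)

```text
clock: 11.08
tool_pos: [0.6099, 0.0419, 0.1609]
tool_rot: [-1.569, 0.0, -1.827]
force: [0.4, 0.6, 0.2]
finger_gap: 0.0011
```

carry_out(
  plan=[
    [50,0,-15,0],
    [105,0,-30,0],
    [160,0,-45,0],
    [215,0,-60,0],
    [270,0,-75,0],
  ],
)

```text
clock: 11.7
tool_pos: [0.468, -0.2019, 0.1599]
tool_rot: [-1.568, -0.001, -1.827]
force: [0.7, -0.5, -0.3]
finger_gap: 0.0005
```

carry_out(
  plan=[
    [50,0,-15,0],
    [100,0,-30,0],
    [150,0,-45,0],
    [200,0,-60,0],
    [200,0,-60,0],
  ],
)

```text
clock: 12.32
tool_pos: [0.3581, -0.3816, 0.1597]
tool_rot: [-1.569, -0.002, -1.832]
force: [0.4, 0.6, -0.3]
finger_gap: 0.0008
```

Run:
```python
from go import *
s=st()
a,_=shot('top','t12');b,_=shot('side','s12')
cv2.imwrite('pics/t12c.png',cv2.resize(a[145:240,220:380,::-1],None,fx=5,fy=5,interpolation=2))
cv2.imwrite('pics/s12c.png',cv2.resize(b[150:250,180:320,::-1],None,fx=5,fy=5,interpolation=2))
```

```text
t 12.32 tcp [ 0.3581 -0.3816  0.1597] rot [-1.5694 -0.0021 -1.832 ] jig xy [-101.2 -360. ] gap 0.0008 F tool [-0.71  0.32  0.21]
```

View pics/t12c.png

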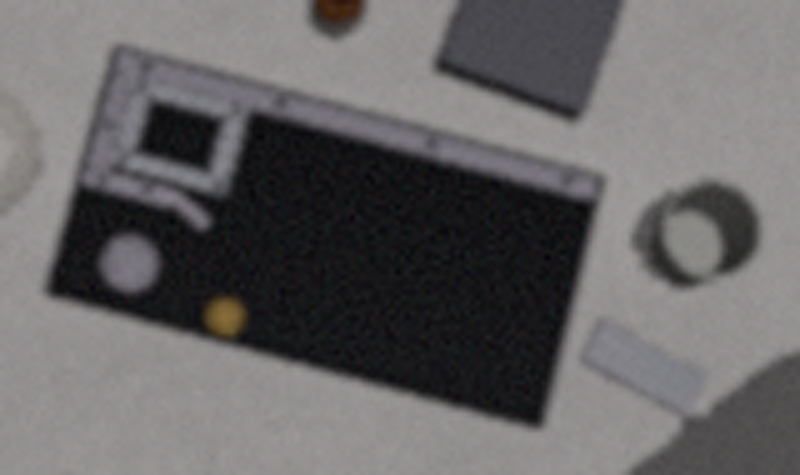

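View pics/s12c.png

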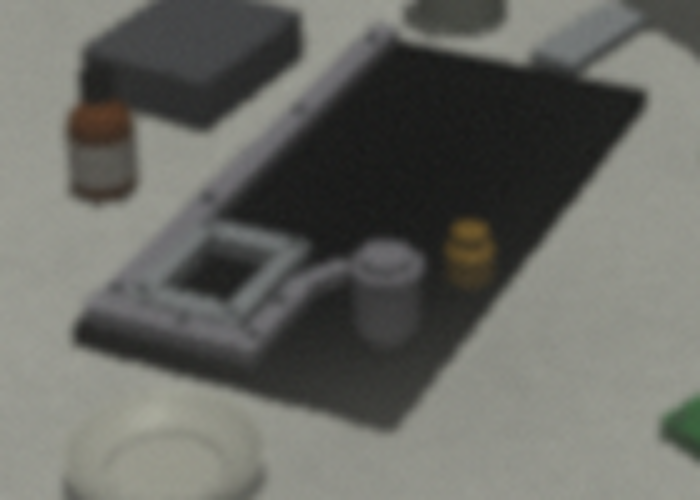

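The top view shows the carrier in the corner. A dark gap appears only on the lip side (crop 165,178), none at the rail or end stop. The bystanders are unchanged. A quick numeric fit to confirm.

```bash
cat > b.py <<'E'
from fit import *
from go import J,jw
for n,t in(('top','t12'),('side','s12')):
    p=np.load(f'pics/{t}.npz')['p']; j=np.load(f'fit_{n}.npz')['J']
    c,s=np.cos(j[2]),np.sin(j[2]);C0=np.array([j[0]+(c*35-s*107)/1e3,j[1]+(s*35+c*107)/1e3,j[2]])
    r=fit(n,p,j.copy(),C0.copy()); print(n,rel(r[0],r[1]).round(2),r[3], r[0].round(4))
E
python3 b.py
python3 - <<'E'
from h import *
a=np.load('pics/t0.npz')['p'].astype(int);b=np.load('pics/t12.npz')['p'].astype(int)
d=cv2.blur(np.abs(a-b).max(2).astype(np.float32),(3,3))[80:270,190:400]; v,u=np.where(d>25); 
n,l,st_,c=cv2.connectedComponentsWithStats((d>25).astype(np.uint8)); print([(s[0]+190,s[1]+80,s[2],s[3],s[4]) for s in st_[1:] if s[4]>4])
E
```

```text
top [ 35.07 107.46  -1.67] 5.503078 [ 0.5444 -0.06   -0.2521]
side [ 34.17 108.49   1.38] 7.057725 [ 0.5449 -0.0597 -0.2471]
[(np.int32(242), np.int32(160), np.int32(29), np.int32(25), np.int32(392)), (np.int32(296), np.int32(190), np.int32(31), np.int32(30), np.int32(434)), (np.int32(311), np.int32(215), np.int32(89), np.int32(55), np.int32(2218))]
```

```bash
python3 - <<'E'
from h import *
ps=[viewer.read_camera('top')[0].astype(float) for _ in range(12)]
m=np.mean(ps,0); qs=[viewer.read_camera('side')[0].astype(float) for _ in range(12)]; q=np.mean(qs,0)
np.savez('pics/t13.npz',p=m);np.savez('pics/s13.npz',p=q)
A=cv2.resize(m[150:195,230:275,::-1],(390,390),interpolation=2);B=cv2.resize(q[180:230,185:250,::-1],(400,390),interpolation=2)
cv2.imwrite('pics/z13.png',np.clip(np.hstack([A,B])*1.3,0,255).astype(np.uint8))
E
sed -i 's/t12/t13/;s/s12/s13/' b.py; python3 b.py
```

```text
top [ 34.95 107.27  -1.57] 5.0677834 [ 0.5449 -0.0598 -0.2523]
side [ 33.11 107.15   1.71] 6.902377 [ 0.5454 -0.0581 -0.2559]
```

View pics/z13.png

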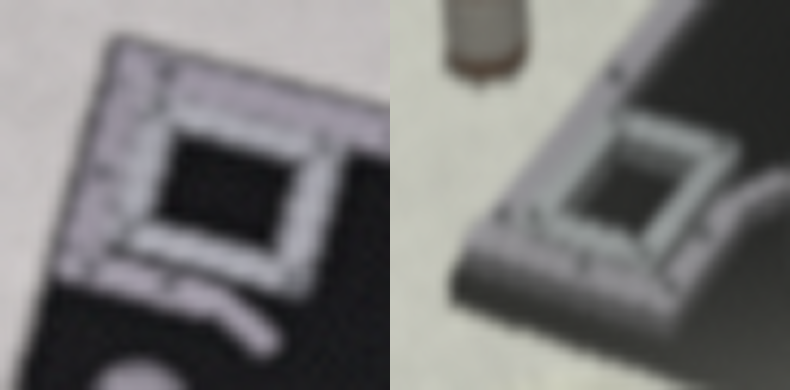

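No dark gap at the rail or end stop in either averaged view. The window edges run parallel to the rail (slope 0.24–0.27 vs 0.26), so the fits' opposite-signed yaws (−1.6° and +1.7°) look like noise. Handing in.

Run:
```python
from go import *
st(); print(manip.hand_in())
```

```text
t 13.62 tcp [ 0.3596 -0.3785  0.158 ] rot [-1.5709  0.     -1.8277] jig xy [-100.5 -356.6] gap 0.0007 F tool [ 0.38 -0.07 -0.62]
the job is handed in; nothing more can be done
None
```

The carrier is in the corner pocket, against both the rail and the end stop. I handed the job in at 13.6 s with the arm clear of everything.

**What I did:** I put the shut fingertips into the window and pushed the carrier squarely against the rail at about y = −93 mm. I then dragged it along the rail with 5–9 N of pin force until it met the end stop. There the drag force rose to 17.6 N with no further movement. I released both contacts together, lifted straight up and moved away.

**Last checks:**
- **Flushness:** Both camera views show a gap only on the lip side, none at the rail or end stop.
- **Fitted position:** The top camera gives (35.0, 107.3) mm and the side camera (33.1, 107.2) mm, against the target of (35, 107). The side view's x is 2 mm low, about the size of the calibration error.
- **Fitted angle:** The two cameras disagree, −1.6° and +1.7°. I took this as fitting noise, because the window edges run parallel to the rail.
- **Other objects:** Comparing the first and last top pictures around the plate, only the carrier's old and new places and the arm's shadow changed.

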